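Press a square into the corner of an instrument case frame

ROBOT

A 6-joint arm with a two-finger parallel gripper is mounted at the origin on the work surface. World frame = base frame: x ahead of the robot, y to its left, z up, the work surface at z = 0. Lengths are in m, angles in rad, forces in N, time in s.
With the tool pointing down it reaches from about 0.35 to 0.975 m from the base axis. Payload 4.9 kg.
Tool frame: the origin (TCP) lies midway between the tips of the shut fingers; the grasp point (between the pads) lies 19 mm behind it; z points along the fingers, y is the line along which they close (so a half turn about z gives the same grasp; the last joint's range is limited). The gripper opens to 85 mm and grips with 20 to 120 N. Pads are 22 mm wide; open, the fingers measure 114 mm over their backs; the gripper's body (76 mm by 85 mm) begins 54 mm behind the grasp point. The pads swing forward as they close: fully open they stand 13 mm farther back than shut.
Start: joints at [-1.456, 0.053, 1.613, -0, 1.476, -0.119], TCP at [0.145, -0.608, 0.231] pointing down, gripper open.
Joint ranges: [-3.01, 3.01], [-1.01, 2.22], [0.06, 2.58], [-1.02, 4.17], [0.09, 2.62], [-3.14, 3.14]. Speed limits (rad/s): [2.57, 2.57, 3.14, 3.14, 3.14, 3.14].

INTERFACE

Orientations are given as a rotation vector (axis times angle).
In Python, from station import ctrl, optics, job gives the robot as it stands.
- The arm moves only by the shell command python3 -m jog 'ROWS' [OPENING] [FORCE]. ROWS is JSON, a list of rows, each a list of 2 entries, a list of its own where there are three numbers: the shift along the tool's x, y, z in m, then the turn, a rotation vector about the tool's x, y, z in rad. A call has 1 to 5 rows; each row is the pose to reach, as a shift and turn from the pose commanded when the call began, along the tool's axes at that moment; what a row does not reach only later rows make up. A row lasts 1/10 s, in which the tool goes at most 50 mm and 8.59 degrees, less where a joint would pass 70% of its speed; a pose out of reach is approached as far as the arm can. A call with a gripper value outside its range is refused whole. OPENING is the opening, from 0 (shut) to 1 (fully open), set as the call begins (- or left out, the last holds). The fingers move at their own pace and stop on an object; FORCE is the grip in N (left out, the last holds). Time passes only in rows, so rows that repeat a pose let the fingers close. It gives the time, the measured TCP pose, the force, the opening and the grip force at its end, in the units of the state.
- ctrl.get_obs(): the state, without advancing time (a new reading comes with each control period).
- optics.get_image(name): name is "scene" or "top" or "wrist"; returns a dict with "image" (400x640x3 uint8, blue, green, red), "fx", "fy", "cx", "cy" (pixels), "D" ([k1, k2, p1, p2, k3] as OpenCV has them; the pictures are not rectified), "rvec" (rotation vector, rad) and "tvec" (3), from world to camera coordinates, as OpenCV has them; the wrist camera has in their place "mount" (4x4, takes a point from camera to tool coordinates, whose origin is the TCP and whose axes are the flange's). Camera axes: x right, y down, z forward; pixel columns grow to the right and rows downward; lengths in m; the calibration is good to about 2 mm. A picture is of the moment at which its call begins: read the wrist's pose just before it. There is no depth.
- job.finish_job(): hands the job in; it is judged then, once.
The state is a dict: "t": time; "q": joint angles; "dq": joint speeds; "effort": joint torques, N m; "tool_pos": TCP position; "tool_rot": TCP orientation; "contact_force": force on the tool from outside, world axes, zero at the start; "wrist_torque": the same for the moment, N m; "opening": finger opening in m; "grip_force": force on a finger pad.
Only numpy, scipy, OpenCV 4.12 (cv2) and the standard library are available. Lean on these libraries where they do the work, as an engineer would, in place of code of your own. Each camera call takes 0.05 s, during which the arm holds its last target. There are 200 camera calls.

TASK

Pick up the steel square by its upright tab, set it down inside the corner of the case frame on the jig and press it squarely against the end bar and the side plate at once, so that the loose side plate goes fully home against its fence and both legs sit flush; hold a steady push of about 10 N on each face for two seconds, never more than 25 N. Push only with the square, not with the gripper. Then leave the plate home, lay the square back flat in its place on the mat, let go, and disturb nothing else.

Things in the scene. Friction and masses are not known exactly. Their poses are not given: they have to be found in the camera images.
- square: Loose solid steel L-square, about 350 g, lying flat, legs 16 mm high, 12 mm wide. Origin: on its underside, below the grip tab; z up. Leg one runs along x: outer face at y = +32 mm, from x = -58 to +32. Leg two runs along y: outer face at x = +32, from y = -58 to +32. Outer corner at (+32, +32) mm. It goes into the frame's corner with its x and y axes along the jig's
- square_tab (a point): Top of the square's dark upright grip tab, 67 mm straight above the square's origin. The tab is 34 mm along the square's x and 12 mm thick along its y, and rises from 9 to 67 mm above the underside. Pinch its 12 mm thickness with the fingertips 40 mm or more above the underside, so that they stay above the jig's bars.
- jig: Assembly jig: grey plate 200 x 200 mm, top 20 mm above the bench, on soft rubber feet: plate and all on it give sideways 1 mm per 3 N (at most 12 mm) and spring back. This pose is the fixed feet's. Origin: on the bench under the plate's middle, z up, x and y along its edges. End bar on the +x side, side plate on the +y side, a dark fence (y 77 to 93 mm, 26 mm high) behind it
- end_bar: Aluminium bar on the plate, 14 mm thick, y from -78 to +62 mm, top 22.5 mm above the plate. Origin and axes: as the jig's, moving with the plate. Its face to press looks to -x, nominally at x = +60 mm, but it was clamped by hand and really lies up to 6 mm nearer or farther; this reading does not show that, so find it by touch. It does not slip.
- side_plate: Aluminium side plate of the case, 5 mm thick, 128 mm long along jig x (from -88 to +40 mm), its top 24.5 mm above the jig plate. Origin: when home it coincides with the jig's origin, and it moves with the plate. The face to press on looks to -y and is at jig y = +72 mm when home. Dry metal: a face under load drags on the square (friction about 0.6), so a sideways reading may be drag and not the other face.
- plate_slide (a joint): How far (m) the side plate stands off from its fence, towards jig -y: 0 = fully home against the fence (no gap), about 0.005 to 0.011 at the start. It slides stiffly at about 4 N and stays where it is left; at home it meets a hard stop.
- mat: Flat black rubber mat, 200 x 250 x 4 mm, fixed. Origin: under its middle at bench level, z up, long side along y.
- mat_place (a point): The square's place on the mat: the point on the mat's upper face (4 mm above the bench), 35 mm from the mat's middle towards its +y, where the square's origin belongs (it starts within 1 cm of it; any yaw will do).
- screwdriver: Bystander: screwdriver, 150 mm, lying on the mat's -y end. Origin: underside.
- tweezers: Bystander: steel tweezers, 130 mm, lying on the mat beside the screwdriver. Origin: underside.
- multimeter: Bystander: black hand multimeter, 150 x 75 x 36 mm. Origin: underside.
- camera_body: Bystander: black camera body, 55 x 130 x 107 mm. Origin: underside.
- lens: Bystander: black upright lens barrel, 68 mm across, 75 mm high. Origin: underside.
- disk_drive: Bystander: small open disk drive, 100 x 70 x 10 mm. Origin: underside.
- screw_dish: Bystander: steel screw dish, 70 mm across, 22 mm high. Origin: underside.

How it is judged:
By the outcome, as a careful person would: the job done as asked, in the order asked, and still so for the second after the job is handed in, with the robot touching nothing.
It also fails if it takes over 67 s, if anything falls off the work surface, if the arm or the gripper's body presses on something with over 40 N, if the wrist force passes 120 N, or if a joint passes its speed limit or range.

## Working session

There is one attempt and no reset: what is moved stays moved. The work goes in short steps, Python scripts to look and compute and a shell command to move; the robot and the scene stay as the last step left them, time stands still between calls to the robot, and variables do not carry over. Pictures are saved under pics/ and viewed, at most 10 in all, crops included, and the job is handed in when it is done.

```bash
ls; mkdir -p pics; cat > h.py <<'E'
import numpy as np,cv2
from scipy.spatial.transform import Rotation as R
from station import ctrl,optics,job
def shot(name,fn=None):
    o=ctrl.get_obs(); d=optics.get_image(name)
    K=np.array([[d['fx'],0,d['cx']],[0,d['fy'],d['cy']],[0,0,1.]]); D=np.array(d['D'],float)
    if 'mount' in d:
        T=np.eye(4);T[:3,:3]=R.from_rotvec(o['tool_rot']).as_matrix();T[:3,3]=o['tool_pos']
        M=T@np.array(d['mount'])
    else:
        r=R.from_rotvec(np.ravel(d['rvec'])).as_matrix();M=np.eye(4);M[:3,:3]=r.T;M[:3,3]=-r.T@np.ravel(d['tvec'])
    c=dict(K=K,D=D,M=M,im=d['image'])
    if fn: cv2.imwrite('pics/'+fn,d['image']); np.savez('pics/'+fn[:-4]+'.npz',**c)
    return c
def load(fn): return dict(np.load('pics/'+fn+'.npz'))
def ray(c,px,z):
    p=cv2.undistortPoints(np.array(px,float).reshape(-1,1,2),c['K'],c['D']).reshape(-1,2)
    d=np.c_[p,np.ones(len(p))]@c['M'][:3,:3].T; o=c['M'][:3,3]
    return o+d*((z-o[2])/d[:,2])[:,None]
def proj(c,P):
    Mi=np.linalg.inv(c['M']); return cv2.projectPoints(np.array(P,float).reshape(-1,3),cv2.Rodrigues(Mi[:3,:3])[0],Mi[:3,3],c['K'],c['D'])[0].reshape(-1,2)
E
python3 - <<'E'
from h import *
shot('top','top0.png');shot('scene','sc0.png')
o=ctrl.get_obs();print(o)
E
```

```text
pics
{'t': 0.1, 'q': array([-1.45599521e+00,  5.33129787e-02,  1.61416803e+00, -1.58027795e-05,
        1.47598021e+00, -1.18981443e-01]), 'dq': array([-0.00028372, -0.0022105 , -0.00156916,  0.00089784, -0.00217695,
        0.00078448]), 'effort': array([ 7.30137763e-04, -3.94899809e+01, -3.71361530e+01, -5.92051174e-05,
        3.93461072e-03, -8.05514055e-07]), 'tool_pos': array([ 0.14472914, -0.60743266,  0.23016545]), 'tool_rot': array([-3.11829827e+00, -3.66173514e-01,  1.85632388e-05]), 'contact_force': array([-0.10828386,  0.19138706,  0.03365673]), 'wrist_torque': array([-0.00142405, -0.00452412,  0.01321038]), 'grip_force': 0.0, 'opening': 0.08538333412423925}
```

View pics/top0.png

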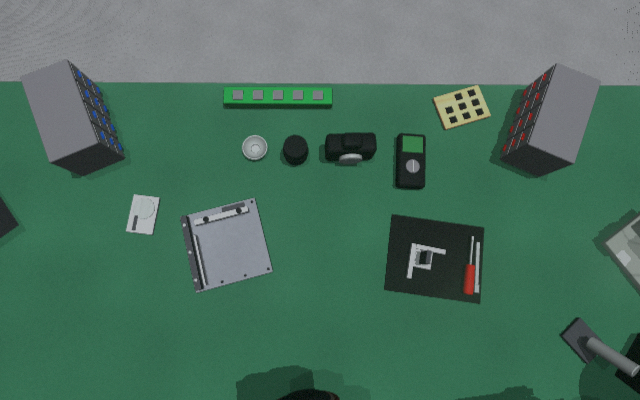

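View pics/sc0.png

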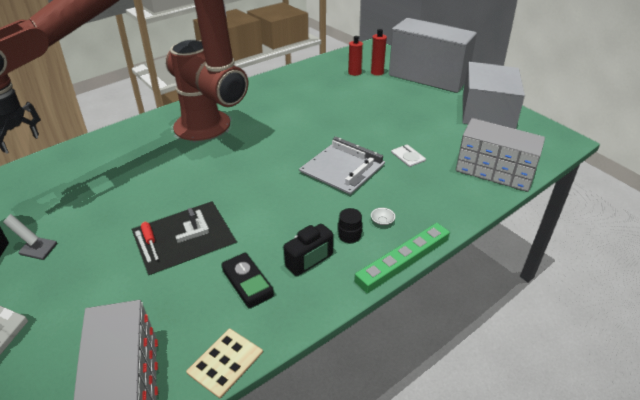

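```bash
python3 - <<'E'
from h import *
c=load('top0');im=c['im']
a=cv2.resize(im[190:310,170:285],None,fx=4.5,fy=4.5,interpolation=cv2.INTER_CUBIC)[:540]
b=cv2.resize(im[225:290,395:450],None,fx=5,fy=5,interpolation=cv2.INTER_CUBIC)
o=np.zeros((540,a.shape[1]+b.shape[1],3),np.uint8);o[:a.shape[0],:a.shape[1]]=a;o[:b.shape[0],a.shape[1]:]=b
print(o.shape,a.shape);cv2.imwrite('pics/crop0.png',o)
print('jig corners UL UR LR LL z20',ray(c,[[181,216],[257,199],[271,269],[198,291]],.02).round(4))
g=cv2.cvtColor(im,cv2.COLOR_BGR2HSV)
m=(g[...,2]<50).astype(np.uint8);m[:205]=0;m[310:]=0;m[:,:370]=0;m[:,500:]=0
m=cv2.morphologyEx(m,cv2.MORPH_CLOSE,np.ones((5,5)))
k=max(cv2.findContours(m,0,2)[0],key=cv2.contourArea)
r=cv2.minAreaRect(cv2.convexHull(k));bx=cv2.boxPoints(r);P=ray(c,bx,.004);print('mat',bx,P.round(4),np.linalg.norm(P[1]-P[0]),np.linalg.norm(P[2]-P[1]),P.mean(0))
E
```

```text
(540, 793, 3) (540, 518, 3)
jig corners UL UR LR LL z20 [[0.6164 0.349  0.02  ]
 [0.6614 0.1524 0.02  ]
 [0.4801 0.1123 0.02  ]
 [0.4266 0.2945 0.02  ]]
mat [[380.88007 288.84003]
 [391.54004 214.22005]
 [485.34003 227.62006]
 [474.68005 302.24005]] [[ 0.4289 -0.1702  0.004 ]
 [ 0.6229 -0.2064  0.004 ]
 [ 0.5866 -0.4569  0.004 ]
 [ 0.3943 -0.4113  0.004 ]] 0.19734542300433172 0.2531321943297202 [ 0.5081766  -0.31119096  0.004     ]
```

View pics/crop0.png

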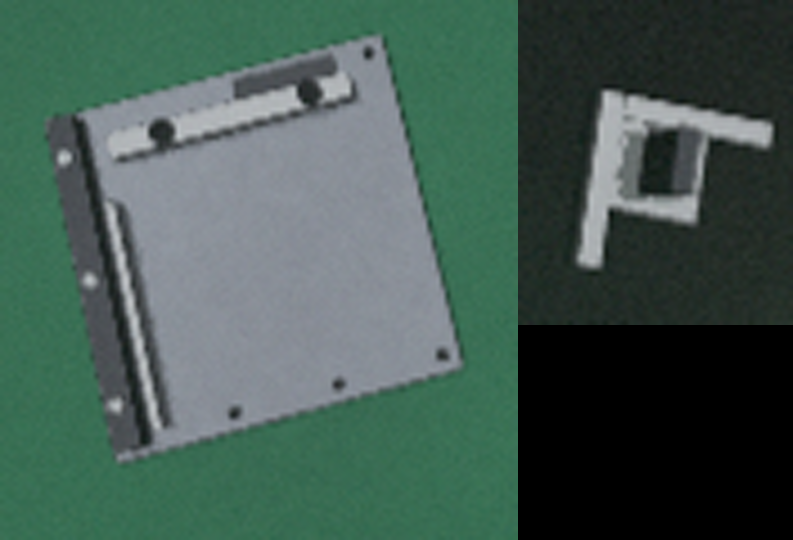

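```bash
cat >> h.py <<'E'
def yaw(o): x=R.from_rotvec(o['tool_rot']).as_matrix()[:,0]; return np.arctan2(x[1],x[0])
def goal(p,yw,o=None):
    o=o or ctrl.get_obs(); Rt=R.from_rotvec(o['tool_rot'])
    Rg=R.from_euler('z',yw)*R.from_euler('x',np.pi)
    print('shift',Rt.inv().apply(np.array(p)-o['tool_pos']).round(4),'turn',(Rt.inv()*Rg).as_rotvec().round(4),'yaw now',np.degrees(yaw(o)).round(2))
E
python3 - <<'E'
from h import *
c=load('top0')
P=ray(c,[[395+(607-518)/5,225+91/5],[395+(590-518)/5,225+268/5],[395+(773-518)/5,225+125/5]],.02)
print(P.round(4),np.linalg.norm(P[1:]-P[0],axis=1))
u=P[0]-P[1];y=np.arctan2(u[1],u[0]);u=P[0]-P[2];y2=np.arctan2(-u[0],u[1]);print(np.degrees([y,y2]))
o=P[0][:2]-R.from_euler('z',(y+y2)/2).as_matrix()[:2,:2]@[.032,.032];print('sq',o)
print(np.array(optics.get_image('wrist')['mount']).round(3))
goal([*o,.23],(y+y2)/2)
E
```

```text
[[ 0.5446 -0.2549  0.02  ]
 [ 0.4548 -0.2412  0.02  ]
 [ 0.5269 -0.3406  0.02  ]] [0.09083868 0.08756505]
[ -8.67343039 -11.67975232]
sq [ 0.50749516 -0.28073565]
[[ 0.    -0.954 -0.298  0.077]
 [ 1.     0.    -0.    -0.001]
 [ 0.    -0.298  0.954 -0.142]
 [ 0.     0.     0.     1.   ]]
shift [ 0.4286 -0.2338  0.0008] turn [-1.600e-03  1.000e-04  4.114e-01] yaw now 13.4
```

```bash
python3 -m jog '[[[0.21,-0.115,0],[0,0,0.2]],[[0.21,-0.115,0],[0,0,0.2]],[[0.21,-0.115,0],[0,0,0.2]],[[0.21,-0.115,0],[0,0,0.2]],[[0.21,-0.115,0],[0,0,0.2]]]' 1 80
python3 - <<'E'
from h import *
goal([.5075,-.2807,.2],np.radians(-10))
E
```

```text
t: 0.65
tool_pos: [0.3239, -0.4453, 0.231]
tool_rot: [-3.14, -0.054, -0.0]
contact_force: [0.2, -1.0, -0.3]
opening: 0.0855
grip_force: 0.0
shift [ 0.1892 -0.1581  0.0311] turn [-6.000e-04 -1.000e-04  2.092e-01] yaw now 1.99
```

```bash
python3 -m jog '[[[0.189,-0.158,0.031],[0,0,0.209]],[[0.189,-0.158,0.031],[0,0,0.209]],[[0.189,-0.158,0.031],[0,0,0.209]],[[0.189,-0.158,0.031],[0,0,0.209]],[[0.189,-0.158,0.031],[0,0,0.209]]]'
python3 -m jog '[[[0,0,0],[0,0,0]],[[0,0,0],[0,0,0]],[[0,0,0],[0,0,0]]]'
python3 - <<'E'
from h import *
shot('wrist','w1.png'); goal([.5075,-.2807,.2],np.radians(-10))
E
```

```text
t: 1.15
tool_pos: [0.5054, -0.283, 0.2002]
tool_rot: [3.129, -0.275, -0.0]
contact_force: [0.8, -1.1, 0.3]
opening: 0.0852
grip_force: 0.0
t: 1.45
tool_pos: [0.5038, -0.2852, 0.2005]
tool_rot: [3.129, -0.276, -0.001]
contact_force: [-0.0, 0.6, -0.4]
opening: 0.0856
grip_force: 0.0
shift [ 0.003  -0.0055  0.0007] turn [ 0.0003  0.0001 -0.0022] yaw now -10.12
```

View pics/w1.png

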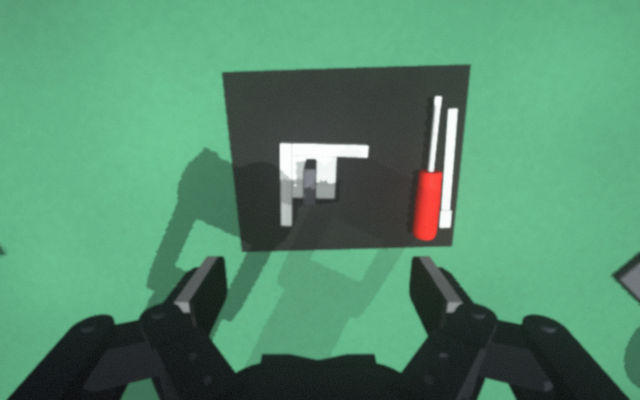

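```bash
python3 - <<'E'
from h import *
c=load('w1')
M=ray(c,[[223.5,73],[470,66],[453,246],[242.5,251]],.004);print('mat UL UR LR LL',M.round(4).tolist(),'ctr',M.mean(0).round(4),np.linalg.norm(M-np.roll(M,1,0),axis=1).round(4))
x=(M[0]+M[1]-M[2]-M[3]);my=np.arctan2(x[1],x[0]);print('matyaw',np.degrees(my), 'place',M.mean(0)[:2]+.035*np.array([-np.sin(my),np.cos(my)]))
P=ray(c,[[280,143],[368,146],[281,226]],.02);print(P.round(4),np.linalg.norm(P[1:]-P[0],axis=1))
u=P[0]-P[2];v=P[0]-P[1];a=np.degrees([np.arctan2(u[1],u[0]),np.arctan2(-v[0],v[1])]);print(a)
y=np.radians(a.mean());o=P[0][:2]-R.from_euler('z',y).as_matrix()[:2,:2]@[.032,.032];print('sq',o)
rot=R.from_euler('z',y).as_matrix()
T=[rot@np.array([sx*.017,sy*.006,0])+[*o,.071] for sx,sy in((1,1),(1,-1),(-1,-1),(-1,1))]
print('tab proj',proj(c,T).round(1).tolist())
im=cv2.resize(c['im'][120:240,260:385],None,fx=4,fy=4,interpolation=cv2.INTER_CUBIC)
for p in proj(c,T): cv2.circle(im,(int((p[0]-260)*4),int((p[1]-120)*4)),3,(0,0,255),-1)
cv2.imwrite('pics/tab.png',im)
E
```

```text
mat UL UR LR LL [[0.6222, -0.2088, 0.004], [0.5859, -0.4525, 0.004], [0.3905, -0.4258, 0.004], [0.4277, -0.1796, 0.004]] ctr [ 0.5066 -0.3167  0.004 ] [0.1967 0.2464 0.1973 0.249 ]
matyaw -8.16770650392301 place [ 0.51154986 -0.28203736]
[[ 0.5457 -0.2522  0.02  ]
 [ 0.5271 -0.3397  0.02  ]
 [ 0.457  -0.2343  0.02  ]] [0.08936854 0.09050485]
[-11.41043545 -11.99916194]
sq [ 0.50789252 -0.27708916]
tab proj [[303.2, 168.6], [316.9, 169.0], [315.9, 205.9], [302.6, 205.5]]
```

View pics/tab.png

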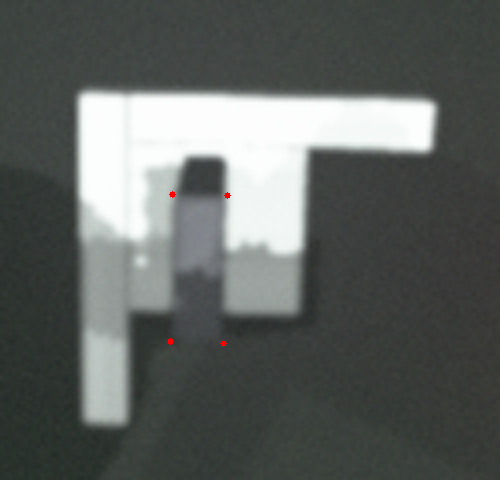

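```bash
python3 - <<'E'
from h import *
goal([.5079,-.2771,.046],np.radians(-11.7))
E
```

```text
shift [ 0.0028 -0.0092  0.1547] turn [0.0003 0.0001 0.0275] yaw now -10.12
```

```bash
python3 -m jog '[[[0.003,-0.009,0.05],[0,0,0.0275]],[[0.003,-0.009,0.09],[0,0,0.0275]],[[0.003,-0.009,0.13],[0,0,0.0275]],[[0.003,-0.009,0.1545],[0,0,0.0275]],[[0.003,-0.009,0.1545],[0,0,0.0275]]]'
python3 -m jog '[[[0,0,0],[0,0,0]],[[0,0,0],[0,0,0]],[[0,0,0],[0,0,0]]]'
python3 - <<'E'
from h import *
goal([.5079,-.2771,.046],np.radians(-11.7))
E
```

```text
t: 2.0
tool_pos: [0.5049, -0.2755, 0.0416]
tool_rot: [-3.121, 0.321, 0.012]
contact_force: [-0.6, -0.1, -0.1]
opening: 0.0852
grip_force: 0.0
t: 2.3
tool_pos: [0.5101, -0.2777, 0.0487]
tool_rot: [3.123, -0.318, 0.006]
contact_force: [0.3, 0.0, 0.3]
opening: 0.0855
grip_force: 0.0
shift [-0.0023 -0.0002  0.0027] turn [ 0.0018 -0.004   0.001 ] yaw now -11.64
```

```bash
python3 -m jog '[[[0,0,0],[0,0,0]],[[0,0,0],[0,0,0]],[[0,0,0],[0,0,0]],[[0,0,0],[0,0,0]],[[0,0,0],[0,0,0]]]'
python3 - <<'E'
from h import *
goal([.5079,-.2771,.046],np.radians(-11.7))
E
```

```text
t: 2.8
tool_pos: [0.5088, -0.2762, 0.046]
tool_rot: [-3.125, 0.318, 0.0]
contact_force: [-0.1, -0.1, -0.6]
opening: 0.0851
grip_force: 0.0
shift [-0.0007  0.001   0.    ] turn [-0.0001  0.0001  0.0017] yaw now -11.6
```

Close the grip.

```bash
python3 -m jog '[[[0,0.001,0],[0,0,0]],[[0,0.001,0],[0,0,0]],[[0,0.001,0],[0,0,0]],[[0,0.001,0],[0,0,0]],[[0,0.001,0],[0,0,0]]]' 0 120
python3 -m jog '[[[0,0,0],[0,0,0]],[[0,0,0],[0,0,0]],[[0,0,0],[0,0,0]],[[0,0,0],[0,0,0]],[[0,0,0],[0,0,0]]]'
python3 -m jog '[[[0,0,-0.03],[0,0,0]],[[0,0,-0.06],[0,0,0]],[[0,0,-0.09],[0,0,0]],[[0,0,-0.12],[0,0,0]],[[0,0,-0.12],[0,0,0]]]'
python3 -m jog '[[[0,0,0],[0,0,0]],[[0,0,0],[0,0,0]],[[0,0,0],[0,0,0]],[[0,0,0],[0,0,0]],[[0,0,0],[0,0,0]]]'
python3 - <<'E'
from h import *
shot('wrist','w2.png')
c=load('top0');print(ray(c,[[181,216],[257,199],[271.5,271],[197,291.5]],.02).round(4))
E
```

```text
t: 3.3
tool_pos: [0.5086, -0.2775, 0.0461]
tool_rot: [3.125, -0.318, -0.0]
contact_force: [-0.5, -4.4, 1.7]
opening: 0.0124
grip_force: 2.0
t: 3.8
tool_pos: [0.5087, -0.2776, 0.0462]
tool_rot: [3.125, -0.318, 0.0]
contact_force: [-0.2, -1.7, 0.5]
opening: 0.0098
grip_force: 117.4
t: 4.3
tool_pos: [0.5108, -0.2786, 0.1706]
tool_rot: [3.122, -0.317, 0.012]
contact_force: [-0.2, -1.0, -2.0]
opening: 0.0097
grip_force: 118.0
t: 4.8
tool_pos: [0.5082, -0.2771, 0.165]
tool_rot: [-3.125, 0.318, 0.002]
contact_force: [0.4, -0.3, -2.5]
opening: 0.0096
grip_force: 117.9
[[0.6164 0.349  0.02  ]
 [0.6614 0.1524 0.02  ]
 [0.4751 0.1109 0.02  ]
 [0.4254 0.2969 0.02  ]]
```

View pics/w2.png

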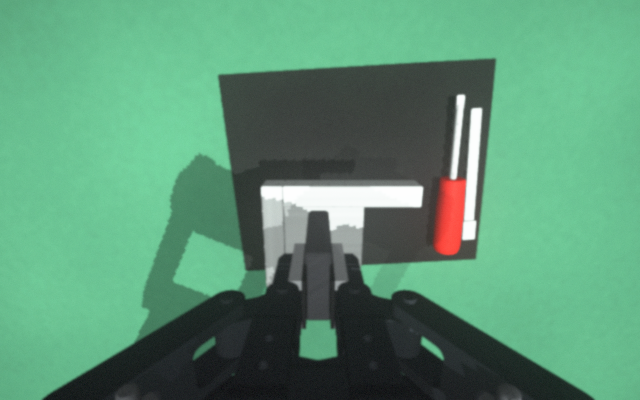

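```bash
python3 - <<'E'
from h import *
goal([.455,.205,.24],np.radians(13.5))
E
```

```text
shift [-0.1494 -0.4616 -0.0743] turn [-0.0007  0.0009 -0.4383] yaw now -11.61
```

```bash
python3 -m jog '[[[-0.007,-0.023,-0.01],[0,0,-0.02]],[[-0.02,-0.062,-0.02],[0,0,-0.06]],[[-0.035,-0.108,-0.035],[0,0,-0.12]],[[-0.05,-0.155,-0.05],[0,0,-0.18]],[[-0.065,-0.2,-0.06],[0,0,-0.24]]]'
python3 - <<'E'
from h import *
goal([.455,.205,.24],np.radians(13.5))
E
```

```text
t: 5.35
tool_pos: [0.4852, -0.0676, 0.2272]
tool_rot: [3.141, 0.061, 0.003]
contact_force: [1.5, 0.0, -2.5]
opening: 0.0095
grip_force: 118.0
shift [-0.0196 -0.2736 -0.013 ] turn [ 0.0006 -0.0018 -0.1969] yaw now 2.22
```

```bash
python3 -m jog '[[[-0.003,-0.045,-0.004],[0,0,-0.05]],[[-0.006,-0.09,-0.008],[0,0,-0.1]],[[-0.01,-0.135,-0.013],[0,0,-0.15]],[[-0.015,-0.18,-0.013],[0,0,-0.19]],[[-0.019,-0.22,-0.013],[0,0,-0.197]]]'
python3 -m jog '[[[0.01,-0.045,0],[0,0,0]],[[0.01,-0.045,0],[0,0,0]],[[0.01,-0.045,0],[0,0,0]],[[0.01,-0.045,0],[0,0,0]],[[0.01,-0.045,0],[0,0,0]]]'
python3 -m jog '[[[0,0,0],[0,0,0]],[[0,0,0],[0,0,0]],[[0,0,0],[0,0,0]],[[0,0,0],[0,0,0]],[[0,0,0],[0,0,0]]]'
python3 - <<'E'
from h import *
shot('wrist','w3.png')
o=ctrl.get_obs();print(o['tool_pos'],np.degrees(yaw(o)))
E
```

```text
t: 5.85
tool_pos: [0.4575, 0.1522, 0.2395]
tool_rot: [-3.119, -0.369, -0.002]
contact_force: [1.3, -0.4, -2.3]
opening: 0.0098
grip_force: 118.0
t: 6.35
tool_pos: [0.4576, 0.1951, 0.2389]
tool_rot: [3.12, 0.364, -0.0]
contact_force: [0.5, 0.2, -2.1]
opening: 0.0101
grip_force: 118.4
t: 6.85
tool_pos: [0.4574, 0.1961, 0.2389]
tool_rot: [-3.12, -0.367, 0.0]
contact_force: [-1.1, 0.8, -3.0]
opening: 0.0097
grip_force: 118.4
[0.4573596  0.19617034 0.23894617] 13.419367861717753
```

View pics/w3.png

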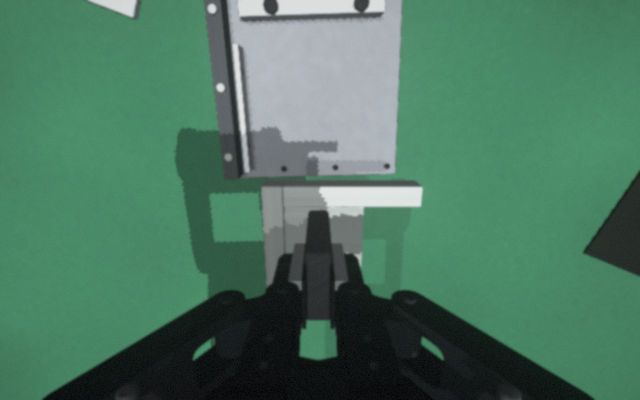

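```bash
python3 - <<'E'
from h import *
c=load('w3')
A=ray(c,[[225,178.5],[394.5,172.5],[402,0]],.02);print(A.round(4),np.linalg.norm(A[0]-A[1]))
u=A[0]-A[1];y1=np.arctan2(-u[0],u[1]);u=A[2]-A[1];y2=np.arctan2(u[1],u[0]);print(np.degrees([y1,y2]))
B=ray(c,[[240,13],[385,10]],.0425);u=B[0]-B[1];print('bar',B.round(4),np.degrees(np.arctan2(-u[0],u[1])))
F=ray(c,[[237,176],[225,0]],.046);u=F[1]-F[0];print('fence',np.degrees(np.arctan2(u[1],u[0])))
y=y1;r=R.from_euler('z',y).as_matrix()[:2,:2]
for yy in(y1,(y1+y2)/2):
  r=R.from_euler('z',yy).as_matrix()[:2,:2];o=(A[0]+A[1])[:2]/2+r@[.1,0];print('jig origin',o)
S=ray(c,[[239,44],[249,171],[233,44],[243,171]],.0445);print('side plate, bar, fence in jig',((S[:,:2]-o)@r).round(4).tolist(),((B[:,:2]-o)@r).round(4).tolist(),((F[:,:2]-o)@r).round(4).tolist())
# held square: corner, right end, tip at its top (z = tcp-.042+.016)
z=.239-.042+.016
Q=ray(c,[[262,187],[421,187]],z);t=np.array([.4574,.1962]);yt=np.radians(13.42);rt=R.from_euler('z',yt).as_matrix()[:2,:2]
print('sq in tool-yaw frame',((Q[:,:2]-t)@rt).round(4))
E
```

```text
[[0.4221 0.3013 0.02  ]
 [0.4752 0.1099 0.02  ]
 [0.6466 0.1557 0.02  ]] 0.19859846052660765
[15.49869358 14.9500588 ]
bar [[0.5931 0.3063 0.0425]
 [0.6275 0.1726 0.0425]] 14.457743164666912
fence 13.054974284561697
jig origin [0.54499003 0.23231366]
jig origin [0.54511686 0.23185199]
side plate, bar, fence in jig [[0.0385, 0.0625], [-0.0873, 0.0646], [0.0387, 0.0683], [-0.0871, 0.0711]] [[0.0658, 0.0592], [0.064, -0.0788]] [[-0.0921, 0.0778], [0.0763, 0.0715]]
sq in tool-yaw frame [[ 0.0316  0.032 ]
 [ 0.0317 -0.0555]]
```

```bash
python3 - <<'E'
from h import *
r=R.from_euler('z',np.radians(14.5)).as_matrix()[:2,:2]
goal([*(np.array([.545,.232])+r@[-.03,-.015]),.22],np.radians(14.5))
E
```

```text
shift [0.0639 0.0011 0.0189] turn [-0.      0.     -0.0189] yaw now 13.42
```

```bash
python3 -m jog '[[[0.02,0,0.01],[0,0,-0.019]],[[0.05,0.001,0.019],[0,0,-0.019]],[[0.064,0.001,0.019],[0,0,-0.019]],[[0.064,0.001,0.019],[0,0,-0.019]],[[0.064,0.001,0.019],[0,0,-0.019]]]'
python3 -m jog '[[[0,0,0],[0,0,0]],[[0,0,0],[0,0,0]],[[0,0,0],[0,0,0]],[[0,0,0],[0,0,0]],[[0,0,0],[0,0,0]]]'
python3 - <<'E'
from h import *
c=shot('wrist','w4.png')
o=ctrl.get_obs();print(o['tool_pos'],np.degrees(yaw(o)))
cv2.imwrite('pics/w4z.png',cv2.resize(c['im'][20:300,170:450],None,fx=2.1,fy=2.1,interpolation=cv2.INTER_CUBIC))
E
```

```text
t: 7.4
tool_pos: [0.5196, 0.2101, 0.2198]
tool_rot: [3.116, 0.397, -0.001]
contact_force: [0.7, -0.5, -2.4]
opening: 0.0095
grip_force: 118.4
t: 7.9
tool_pos: [0.5197, 0.2101, 0.2201]
tool_rot: [-3.116, -0.397, -0.0]
contact_force: [0.4, -0.4, -2.6]
opening: 0.0097
grip_force: 118.4
[0.51975411 0.21009711 0.22004265] 14.513471513227094
```

View pics/w4z.png

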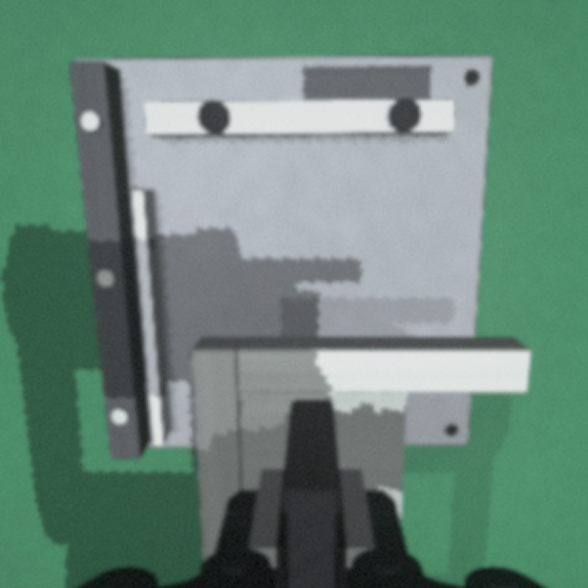

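```bash
python3 - <<'E'
from h import *
c=load('w4')
f=lambda l,z:ray(c,[[170+x/2.1,20+y/2.1] for x,y in l],z)[:,:2]
ay=lambda P:np.degrees(np.arctan2(P[0][1]-P[1][1],P[0][0]-P[1][0]))  # first is +x end
ax=lambda P:np.degrees(np.arctan2(-(P[0][0]-P[1][0]),P[0][1]-P[1][1])) # first is +y end
top=f([(120,60),(492,57)],.02);rt=f([(492,57),(468,442)],.02);bot=f([(165,446),(468,442)],.02)
bar=f([(147,134),(454,130)],.0425);bar2=f([(145,104),(453,100)],.0425);fen=f([(72,62),(110,458)],.046);si=f([(145,190),(163,445)],.0445);so=f([(131,190),(150,445)],.0445)
print('yaws x-type',[round(ax(P),2) for P in(top,bot,bar,bar2)],'y-type',[round(ay(P),2) for P in(rt,fen,si,so)])
y=np.radians(14.5);r=R.from_euler('z',y).as_matrix()[:2,:2];o=np.array([.545,.232])
for n,P in dict(top=top,rt=rt,bot=bot,bar=bar,bar2=bar2,fen=fen,si=si,so=so).items(): print(n,((P-o)@r*1000).round(1).tolist())
E
```

```text
yaws x-type [np.float64(14.94), np.float64(15.35), np.float64(15.22), np.float64(15.2)] y-type [np.float64(15.18), np.float64(14.53), np.float64(14.51), np.float64(14.39)]
top [[97.0, 76.6], [98.4, -99.0]]
rt [[98.4, -99.0], [-97.7, -101.3]]
bot [[-100.2, 67.8], [-97.7, -101.3]]
bar [[62.8, 60.9], [64.6, -78.5]]
bar2 [[75.6, 60.9], [77.3, -77.2]]
fen [[92.5, 90.9], [-95.8, 90.8]]
si [[38.3, 63.0], [-89.1, 63.0]]
so [[38.3, 69.5], [-89.1, 69.8]]
```

```bash
cat >> h.py <<'E'
JY=np.radians(14.9);JR=R.from_euler('z',JY).as_matrix()
JO=np.array([.545,.232,0])+R.from_euler('z',np.radians(14.5)).apply([-.001,-.0008,0])
def st():
    o=ctrl.get_obs();print('t',round(o['t'],2),'jig xyz mm',((o['tool_pos']-JO)@JR*1000).round(2),'F jig',(o['contact_force']@JR).round(2),'tau',(np.array(o['wrist_torque'])@JR).round(3),'dyaw',np.degrees(yaw(o)-JY).round(2),'grip',round(o['grip_force'],0))
E
echo 'from h import *
st()' > st.py
python3 - <<'E'
from h import *
st();goal(JO+JR@[.012,.018,.07],JY)
E
```

```text
t 7.95 jig xyz mm [-29.02 -13.88 220.04] F jig [-0.46  0.1  -2.83] tau [ 0.042 -0.033  0.024] dyaw -0.39 grip 118.0
shift [ 0.0408 -0.0322  0.1501] turn [-0.     -0.0002 -0.0067] yaw now 14.51
```

```bash
python3 -m jog '[[[0.02,-0.016,0.03],[0,0,-0.0067]],[[0.041,-0.032,0.07],[0,0,-0.0067]],[[0.041,-0.032,0.11],[0,0,-0.0067]],[[0.041,-0.032,0.14],[0,0,-0.0067]],[[0.041,-0.032,0.15],[0,0,-0.0067]]]'
python3 -m jog '[[[0,0,0],[0,0,0]],[[0,0,0],[0,0,0]],[[0,0,0],[0,0,0]],[[0,0,0],[0,0,0]],[[0,0,0],[0,0,0]]]' >/dev/null; python3 st.py
python3 -m jog '[[[0,0,0.002],[0,0,0]],[[0,0,0.004],[0,0,0]],[[0,0,0.006],[0,0,0]],[[0,0,0.006],[0,0,0]],[[0,0,0.006],[0,0,0]]]' >/dev/null; python3 st.py
python3 -m jog '[[[0,0,0],[0,0,0]],[[0,0,0],[0,0,0]]]' >/dev/null; python3 st.py
```

```text
t: 8.45
tool_pos: [0.5485, 0.2505, 0.0652]
tool_rot: [3.114, 0.407, -0.013]
contact_force: [-0.8, 0.4, -3.5]
opening: 0.0096
grip_force: 118.4
t 8.95 jig xyz mm [13.15 17.83 71.51] F jig [-0.42 -0.41 -3.5 ] tau [ 0.019  0.017 -0.018] dyaw -0.0 grip 118.0
t 9.45 jig xyz mm [12.12 17.82 63.68] F jig [-0.59  0.12 -2.85] tau [-0.005 -0.002  0.06 ] dyaw -0.0 grip 118.0
t 9.65 jig xyz mm [12.35 17.82 64.02] F jig [ 0.5  -0.13 -1.08] tau [-0.038  0.009  0.01 ] dyaw -0.0 grip 118.0
```

```bash

python3 -m jog '[[[0,0,0.001],[0,0,0]],[[0,0,0.001],[0,0,0]],[[0,0,0.001],[0,0,0]],[[0,0,0.001],[0,0,0]]]' >/dev/null; python3 st.py
python3 -m jog '[[[0,0,0.0005],[0,0,0]],[[0,0,0.0005],[0,0,0]],[[0,0,0.0005],[0,0,0]],[[0,0,0.0005],[0,0,0]]]' >/dev/null; python3 st.py
python3 -m jog '[[[0,0,0.0004],[0,0,0]],[[0,0,0.0004],[0,0,0]],[[0,0,0.0004],[0,0,0]],[[0,0,0.0004],[0,0,0]]]' >/dev/null; python3 st.py
```

```text
t 10.05 jig xyz mm [12.3  17.8  62.98] F jig [ 0.58  1.17 -3.26] tau [-0.028 -0.01   0.075] dyaw -0.01 grip 118.0
t 10.45 jig xyz mm [12.27 17.84 62.47] F jig [ 0.25 -0.12 -2.89] tau [ 0.025  0.039 -0.031] dyaw -0.0 grip 118.0
t 10.85 jig xyz mm [12.35 17.81 62.14] F jig [ 0.29 -0.37 -3.12] tau [-0.044 -0.013  0.026] dyaw -0.0 grip 119.0
```

```bash

python3 -m jog '[[[0,0,0.0004],[0,0,0]],[[0,0,0.0004],[0,0,0]],[[0,0,0.0004],[0,0,0]],[[0,0,0.0004],[0,0,0]]]' >/dev/null; python3 st.py
python3 -m jog '[[[0,0,0.0004],[0,0,0]],[[0,0,0.0004],[0,0,0]],[[0,0,0.0004],[0,0,0]],[[0,0,0.0004],[0,0,0]]]' >/dev/null; python3 st.py

```

```text
t 11.25 jig xyz mm [12.58 17.86 62.11] F jig [-1.03 -0.16  1.5 ] tau [ 0.084  0.165 -0.014] dyaw -0.0 grip 119.0
t 11.65 jig xyz mm [12.8  17.85 61.99] F jig [-0.92 -0.55  5.96] tau [ 0.066  0.266 -0.038] dyaw -0.01 grip 120.0
```

```bash

python3 -m jog '[[[0.002,0,-0.0006],[0,0,0]],[[0.004,0,-0.0006],[0,0,0]],[[0.006,0,-0.0006],[0,0,0]],[[0.008,0,-0.0006],[0,0,0]],[[0.008,0,-0.0006],[0,0,0]]]' >/dev/null; python3 st.py
python3 -m jog '[[[0.0015,0,0],[0,0,0]],[[0.003,0,0],[0,0,0]],[[0.0045,0,0],[0,0,0]],[[0.006,0,0],[0,0,0]],[[0.006,0,0],[0,0,0]]]' >/dev/null; python3 st.py

```

```text
t 12.15 jig xyz mm [20.02 17.94 62.  ] F jig [-4.55  0.14  6.49] tau [0.172 0.672 0.056] dyaw 0.01 grip 120.0
t 12.65 jig xyz mm [25.94 17.93 62.01] F jig [-4.35 -0.82  6.74] tau [0.122 0.64  0.078] dyaw 0.01 grip 120.0
```

```bash

python3 -m jog '[[[0,0,-0.0006],[0,0,0]],[[0,0,-0.0006],[0,0,0]],[[0,0,-0.0006],[0,0,0]]]' >/dev/null; python3 st.py
python3 -m jog '[[[0.001,0,-0.0002],[0,0,0]],[[0.002,0,-0.0002],[0,0,0]],[[0.003,0,-0.0002],[0,0,0]],[[0.003,0,-0.0002],[0,0,0]]]' >/dev/null; python3 st.py

```

```text
t 12.95 jig xyz mm [25.91 17.87 62.08] F jig [-2.8   0.06  1.77] tau [0.14  0.412 0.084] dyaw 0.0 grip 119.0
t 13.35 jig xyz mm [29.32 17.71 62.12] F jig [-0.35 -0.18 -1.89] tau [0.018 0.132 0.047] dyaw -0.01 grip 119.0
```

```bash

for i in 1 2 3 4; do python3 -m jog '[[[0.001,0,0],[0,0,0]],[[0.001,0,0],[0,0,0]],[[0.001,0,0],[0,0,0]]]' >/dev/null; python3 st.py; done
```

```text
t 13.65 jig xyz mm [30.18 17.75 62.27] F jig [-0.06  0.86 -2.69] tau [-0.012  0.046 -0.015] dyaw -0.01 grip 118.0
t 13.95 jig xyz mm [31.33 17.8  62.66] F jig [ 0.39  0.77 -2.59] tau [-0.028 -0.003  0.017] dyaw -0.01 grip 118.0
t 14.25 jig xyz mm [32.3  17.81 62.66] F jig [ 0.17  0.23 -2.84] tau [-0.001 -0.004 -0.015] dyaw -0.0 grip 118.0
t 14.55 jig xyz mm [33.01 17.83 62.55] F jig [-1.27  0.26 -2.  ] tau [0.04  0.21  0.028] dyaw -0.0 grip 119.0
```

```bash

for i in 1 2 ; do python3 -m jog '[[[0.001,0,0],[0,0,0]],[[0.001,0,0],[0,0,0]],[[0.001,0,0],[0,0,0]]]' >/dev/null; python3 st.py; done
python3 -m jog '[[[0,0,0],[0,0,0]]]' >/dev/null; python3 st.py
```

```text
t 14.85 jig xyz mm [33.81 17.84 62.49] F jig [-3.1   0.9  -1.74] tau [-0.04   0.65   0.084] dyaw 0.0 grip 119.0
t 15.15 jig xyz mm [34.54 17.86 62.4 ] F jig [-5.11 -1.    0.14] tau [0.024 0.978 0.065] dyaw 0.0 grip 119.0
t 15.25 jig xyz mm [34.56 17.85 62.43] F jig [-5.87  0.42  0.22] tau [-0.011  0.965  0.093] dyaw 0.0 grip 119.0
```

```bash

for i in 1 2 3; do python3 -m jog '[[[0,0,0],[0,0,-0.004]],[[0,0,0],[0,0,-0.004]]]' >/dev/null; python3 st.py; done
python3 -m jog '[[[0,0,0],[0,0,0]]]' >/dev/null; python3 st.py
```

```text
t 15.45 jig xyz mm [34.52 17.85 62.38] F jig [-5.23  0.16 -0.02] tau [ 0.002  0.96  -0.17 ] dyaw 0.2 grip 119.0
t 15.65 jig xyz mm [34.45 17.83 62.3 ] F jig [-5.13  0.51  0.02] tau [-0.109  0.941 -0.259] dyaw 0.41 grip 119.0
t 15.85 jig xyz mm [34.41 17.77 62.3 ] F jig [-6.3   0.51 -0.2 ] tau [-0.126  1.014 -0.294] dyaw 0.63 grip 119.0
t 15.95 jig xyz mm [34.4  17.78 62.28] F jig [-5.05 -0.01 -0.18] tau [-0.07   1.055 -0.311] dyaw 0.63 grip 119.0
```

```bash

python3 -m jog '[[[-0.003,0,0],[0,0,0.0045]],[[-0.004,0,0],[0,0,0.009]],[[-0.004,-0.003,0],[0,0,0.009]],[[-0.004,-0.006,0],[0,0,0.009]],[[-0.004,-0.009,0],[0,0,0.009]]]' >/dev/null; python3 st.py
for i in 1 2 3 ; do python3 -m jog '[[[0,-0.001,0],[0,0,0]],[[0,-0.002,0],[0,0,0]],[[0,-0.002,0],[0,0,0]]]' >/dev/null; python3 st.py; done
```

```text
t 16.45 jig xyz mm [31.63 27.14 62.98] F jig [ 0.09  0.71 -2.62] tau [-0.054 -0.053  0.03 ] dyaw 0.18 grip 118.0
t 16.75 jig xyz mm [31.21 28.93 62.66] F jig [ 1.22 -0.11 -2.96] tau [0.012 0.009 0.009] dyaw 0.18 grip 118.0
t 17.05 jig xyz mm [31.15 30.85 62.65] F jig [ 0.35  0.29 -4.11] tau [0.007 0.018 0.021] dyaw 0.17 grip 118.0
t 17.35 jig xyz mm [31.16 32.5  62.64] F jig [ 0.21 -1.96 -2.33] tau [-0.269  0.001 -0.025] dyaw 0.18 grip 118.0
```

```bash

for i in 1 2 3 4; do python3 -m jog '[[[0,-0.001,0],[0,0,0]],[[0,-0.002,0],[0,0,0]],[[0,-0.002,0],[0,0,0]]]' >/dev/null; python3 st.py; done
```

```text
t 17.65 jig xyz mm [31.2  34.3  62.69] F jig [ 0.42 -4.25 -1.97] tau [-0.812 -0.035  0.014] dyaw 0.17 grip 118.0
t 17.95 jig xyz mm [31.18 36.8  62.69] F jig [-0.35 -3.24 -1.46] tau [-0.822  0.013  0.064] dyaw 0.17 grip 119.0
t 18.25 jig xyz mm [31.14 38.95 62.66] F jig [ 0.11 -3.87 -2.92] tau [-0.801 -0.029 -0.022] dyaw 0.18 grip 119.0
t 18.55 jig xyz mm [31.14 40.76 62.69] F jig [ 0.2  -4.9  -2.42] tau [-0.961  0.004 -0.027] dyaw 0.18 grip 119.0
```

```bash

for i in 1 2; do python3 -m jog '[[[0,-0.001,0],[0,0,0]],[[0,-0.001,0],[0,0,0]],[[0,-0.001,0],[0,0,0]]]' >/dev/null; python3 st.py; done;python3 -m jog '[[[0,0,0],[0,0,0]]]' >/dev/null; python3 st.py
```

```text
t 18.85 jig xyz mm [31.19 41.26 62.73] F jig [-0.49 -5.38 -1.33] tau [-1.183 -0.004 -0.07 ] dyaw 0.18 grip 119.0
t 19.15 jig xyz mm [31.23 41.76 62.75] F jig [-0.   -7.09 -2.  ] tau [-1.475  0.039  0.02 ] dyaw 0.18 grip 119.0
t 19.25 jig xyz mm [31.21 41.77 62.74] F jig [ 0.07 -7.26 -0.84] tau [-1.425  0.028  0.031] dyaw 0.18 grip 119.0
```

```bash

for i in 1 2; do python3 -m jog '[[[0,0,0],[0,0,0.0015]],[[0,0,0],[0,0,0.0015]]]' >/dev/null; python3 st.py; python3 -m jog '[[[0,0,0],[0,0,0]]]' >/dev/null; python3 st.py; done
```

```text
t 19.45 jig xyz mm [31.22 41.76 62.78] F jig [-0.99 -6.56 -1.79] tau [-1.387  0.054  0.08 ] dyaw 0.1 grip 119.0
t 19.55 jig xyz mm [31.21 41.74 62.76] F jig [ 0.1  -6.53 -1.73] tau [-1.45   0.039  0.022] dyaw 0.1 grip 119.0
t 19.75 jig xyz mm [31.2  41.75 62.75] F jig [-0.32 -6.86 -0.49] tau [-1.434  0.024  0.096] dyaw 0.02 grip 119.0
t 19.85 jig xyz mm [31.18 41.74 62.73] F jig [-1.28 -6.82 -2.05] tau [-1.419  0.033  0.152] dyaw 0.02 grip 119.0
```

```bash

python3 -m jog '[[[0,0.001,0],[0,0,-0.001]],[[0,0.0022,0],[0,0,-0.001]],[[0.001,0.0022,0],[0,0,-0.001]],[[0.002,0.0022,0],[0,0,-0.001]],[[0.002,0.0022,0],[0,0,-0.001]]]' >/dev/null; python3 st.py; python3 -m jog '[[[0,0,0],[0,0,0]]]' >/dev/null; python3 st.py
for i in 1 2; do python3 -m jog '[[[0.001,-0.001,0],[0,0,0]],[[0.001,-0.001,0],[0,0,0]]]' >/dev/null; python3 st.py; done;python3 -m jog '[[[0,0,0],[0,0,0]]]' >/dev/null; python3 st.py
```

```text
t 20.35 jig xyz mm [32.6  40.62 62.3 ] F jig [-1.12 -4.07 -1.76] tau [-0.805  0.479  0.055] dyaw 0.07 grip 119.0
t 20.45 jig xyz mm [32.65 40.64 62.33] F jig [-2.1  -3.91 -3.01] tau [-0.856  0.425  0.069] dyaw 0.07 grip 119.0
t 20.65 jig xyz mm [33.33 41.22 62.31] F jig [-4.24 -5.75 -0.79] tau [-1.111  0.711  0.104] dyaw 0.08 grip 119.0
t 20.85 jig xyz mm [33.98 41.77 62.34] F jig [-5.29 -6.54  0.17] tau [-1.351  1.031  0.193] dyaw 0.09 grip 119.0
t 20.95 jig xyz mm [33.95 41.71 62.32] F jig [-4.38 -7.95 -0.17] tau [-1.406  0.969  0.119] dyaw 0.08 grip 119.0
```

```bash

python3 -m jog '[[[0,0.0015,0],[0,0,0]],[[0,0.003,0],[0,0,0]],[[0,0.003,0],[0,0,0]]]' >/dev/null; python3 st.py; python3 -m jog '[[[0.001,0,0],[0,0,0]],[[0.001,0,0],[0,0,0]]]' >/dev/null; python3 st.py;python3 -m jog '[[[0,0,0],[0,0,0]]]' >/dev/null; python3 st.py
```

```text
t 21.25 jig xyz mm [34.14 40.01 62.29] F jig [-4.79 -2.56 -1.08] tau [-0.512  0.773  0.016] dyaw 0.04 grip 119.0
t 21.45 jig xyz mm [34.77 40.11 62.27] F jig [-5.88 -2.82  0.64] tau [-0.56   1.092 -0.018] dyaw 0.05 grip 119.0
t 21.55 jig xyz mm [34.77 40.09 62.28] F jig [-5.15 -3.68  0.2 ] tau [-0.575  1.098 -0.017] dyaw 0.05 grip 119.0
```

```bash

for i in 1 2; do python3 -m jog '[[[0.0005,-0.001,0],[0,0,0]],[[0.0005,-0.001,0],[0,0,0]],[[0.0005,-0.001,0],[0,0,0]]]' >/dev/null; python3 st.py; done
python3 -m jog '[[[0.0005,-0.001,0],[0,0,0]],[[0.001,-0.002,0],[0,0,0]],[[0.001,-0.002,0],[0,0,0]]]' >/dev/null; python3 st.py;python3 -m jog '[[[0,0,0],[0,0,0]]]' >/dev/null; python3 st.py
```

```text
t 21.85 jig xyz mm [35.04 40.66 62.22] F jig [-6.79 -4.59  0.66] tau [-0.815  1.174  0.045] dyaw 0.06 grip 119.0
t 22.15 jig xyz mm [35.36 41.18 62.25] F jig [-8.05 -6.55  1.64] tau [-1.018  1.346  0.052] dyaw 0.06 grip 119.0
t 22.45 jig xyz mm [35.98 42.34 62.22] F jig [-9.31 -9.92  3.58] tau [-1.487  1.616 -0.012] dyaw 0.06 grip 119.0
t 22.55 jig xyz mm [35.93 42.33 62.19] F jig [-9.63 -9.4   3.51] tau [-1.471  1.563  0.063] dyaw 0.06 grip 119.0
```

```bash

python3 -m jog '[[[0,0,-0.0005],[0,0,0]],[[0,0,-0.0005],[0,0,0]],[[0,0,-0.0005],[0,0,0]]]' >/dev/null; python3 st.py
python3 -m jog '[[[0.0008,-0.0013,0],[0,0,0]],[[0.0008,-0.0013,0],[0,0,0]]]' >/dev/null; python3 st.py;python3 -m jog '[[[0,0,0],[0,0,0]]]' >/dev/null; python3 st.py
```

```text
t 22.85 jig xyz mm [35.75 42.22 62.22] F jig [-9.25 -8.83  0.82] tau [-1.496  1.476  0.071] dyaw 0.06 grip 119.0
t 23.05 jig xyz mm [36.27 43.02 62.24] F jig [-10.32 -10.11   3.59] tau [-1.807  1.734 -0.007] dyaw 0.07 grip 119.0
t 23.15 jig xyz mm [36.26 42.98 62.26] F jig [ -9.97 -10.67   1.81] tau [-1.786  1.624  0.038] dyaw 0.06 grip 119.0
```

```bash

python3 -m jog '[[[0.0007,-0.0007,-0.0004],[0,0,0]],[[0.0007,-0.0007,-0.0004],[0,0,0]],[[0.0007,-0.0007,-0.0004],[0,0,0]]]' >/dev/null; python3 st.py
for i in 1 2 3 4 5; do python3 -m jog '[[[0,0,0],[0,0,0]],[[0,0,0],[0,0,0]],[[0,0,0],[0,0,0]]]' >/dev/null; python3 st.py; done
```

```text
t 23.45 jig xyz mm [36.51 43.33 62.3 ] F jig [-10.08 -11.8    2.06] tau [-1.976  1.768  0.053] dyaw 0.06 grip 119.0
t 23.75 jig xyz mm [36.51 43.3  62.28] F jig [-10.3  -11.7    1.04] tau [-1.916  1.799  0.024] dyaw 0.06 grip 119.0
t 24.05 jig xyz mm [36.52 43.32 62.29] F jig [-10.05 -11.34   1.72] tau [-1.953  1.793  0.084] dyaw 0.06 grip 119.0
t 24.35 jig xyz mm [36.52 43.3  62.3 ] F jig [-10.92 -11.33   2.35] tau [-1.951  1.769  0.049] dyaw 0.06 grip 119.0
t 24.65 jig xyz mm [36.52 43.31 62.32] F jig [-11.24 -11.38   2.22] tau [-1.952  1.828  0.023] dyaw 0.07 grip 119.0
t 24.95 jig xyz mm [36.53 43.3  62.31] F jig [-10.47 -11.58   2.19] tau [-1.982  1.847  0.032] dyaw 0.07 grip 119.0
```

```bash

python3 -m jog '[[[-0.0015,0,-0.0004],[0,0,0]],[[-0.003,0,-0.0004],[0,0,0]],[[-0.003,0,-0.0004],[0,0,0]]]' >/dev/null; python3 st.py
python3 -m jog '[[[0,0,0],[0,0,0]]]' >/dev/null; python3 st.py
```

```text
t 25.25 jig xyz mm [34.59 43.24 62.48] F jig [ -4.9  -12.24  -1.97] tau [-2.003  1.043 -0.012] dyaw 0.06 grip 119.0
t 25.35 jig xyz mm [34.65 43.24 62.5 ] F jig [ -5.62 -11.51  -1.67] tau [-2.078  1.043  0.049] dyaw 0.06 grip 119.0
```

```bash

python3 -m jog '[[[0.001,0,0],[0,0,0]],[[0.002,0,0],[0,0,0]],[[0.003,0,0],[0,0,0]],[[0.0032,0,0],[0,0,0]]]' >/dev/null; python3 st.py
for i in 1 2 3 4 5 6 7 8 9; do python3 -m jog '[[[0,0,0],[0,0,0]],[[0,0,0],[0,0,0]],[[0,0,0],[0,0,0]]]' >/dev/null; python3 st.py; done
```

```text
t 25.75 jig xyz mm [36.6  43.28 62.42] F jig [-10.32 -11.64   2.21] tau [-2.052  1.816  0.024] dyaw 0.07 grip 119.0
t 26.05 jig xyz mm [36.55 43.28 62.45] F jig [-10.39 -10.76   0.88] tau [-2.056  1.803  0.076] dyaw 0.07 grip 119.0
t 26.35 jig xyz mm [36.53 43.28 62.43] F jig [-11.26 -11.09   1.7 ] tau [-2.069  1.737  0.103] dyaw 0.07 grip 119.0
t 26.65 jig xyz mm [36.57 43.27 62.47] F jig [-10.97 -11.34   0.53] tau [-2.037  1.752  0.041] dyaw 0.07 grip 119.0
t 26.95 jig xyz mm [36.54 43.26 62.47] F jig [-10.43 -11.45   0.92] tau [-2.088  1.77   0.027] dyaw 0.07 grip 119.0
t 27.25 jig xyz mm [36.53 43.27 62.43] F jig [ -9.32 -11.56   0.23] tau [-2.098  1.79   0.073] dyaw 0.07 grip 119.0
t 27.55 jig xyz mm [36.57 43.3  62.47] F jig [-10.26 -10.79   1.33] tau [-2.029  1.792  0.063] dyaw 0.07 grip 119.0
t 27.85 jig xyz mm [36.54 43.3  62.48] F jig [-10.19 -10.85   1.33] tau [-2.087  1.788  0.083] dyaw 0.07 grip 119.0
t 28.15 jig xyz mm [36.57 43.27 62.49] F jig [-10.67 -10.5    1.44] tau [-2.136  1.827  0.055] dyaw 0.07 grip 119.0
t 28.45 jig xyz mm [36.56 43.27 62.48] F jig [-10.88 -10.12   0.91] tau [-2.193  1.769  0.029] dyaw 0.07 grip 119.0
```

```bash

python3 -m jog '[[[-0.0015,0.0015,0],[0,0,0]],[[-0.003,0.003,0],[0,0,0]],[[-0.005,0.005,0],[0,0,0]],[[-0.008,0.008,0],[0,0,0]],[[-0.012,0.012,0],[0,0,0]]]' >/dev/null; python3 st.py
python3 -m jog '[[[0,0,-0.01],[0,0,0]],[[0,0,-0.03],[0,0,0]],[[0,0,-0.07],[0,0,0]],[[0,0,-0.11],[0,0,0]],[[0,0,-0.13],[0,0,0]]]' >/dev/null
python3 -m jog '[[[-0.05,0.05,-0.02],[0,0,0]],[[-0.06,0.06,-0.02],[0,0,0]],[[-0.06,0.06,-0.02],[0,0,0]],[[-0.06,0.06,-0.02],[0,0,0]],[[-0.06,0.06,-0.02],[0,0,0]]]' >/dev/null; python3 st.py
python3 - <<'E'
from h import *
c=shot('wrist','w5.png')
cv2.imwrite('pics/w5z.png',cv2.resize(c['im'][0:300,120:440],None,fx=1.9,fy=1.9,interpolation=cv2.INTER_CUBIC))
goal([.51,-.281,.19],np.radians(-11.7))
E
```

```text
t 28.95 jig xyz mm [28.45 34.45 64.42] F jig [-0.01 -0.06 -1.67] tau [-0.018  0.022 -0.001] dyaw 0.06 grip 119.0
t 29.95 jig xyz mm [-31.56 -25.96 214.61] F jig [ 0.83  0.12 -2.51] tau [-0.028 -0.033 -0.025] dyaw 0.08 grip 119.0
shift [-0.1339  0.4599  0.0239] turn [-0.0006 -0.0006  0.4659] yaw now 14.99
```

View pics/w5z.png

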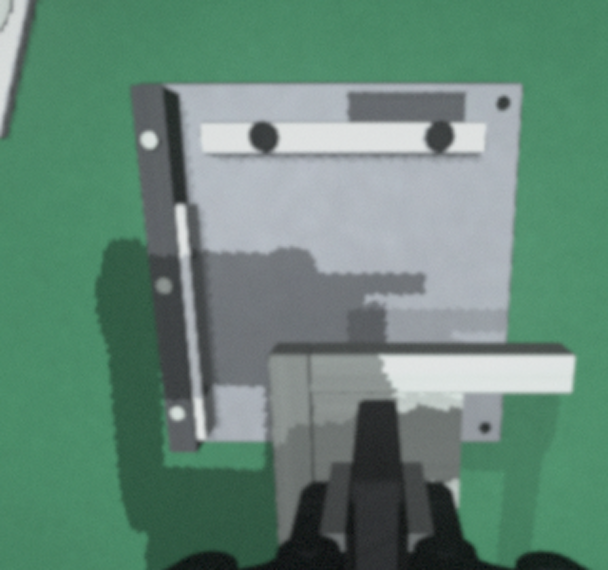

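```bash

python3 -m jog '[[[-0.007,0.023,0],[0,0,0.02]],[[-0.02,0.065,0],[0,0,0.06]],[[-0.033,0.113,0],[0,0,0.12]],[[-0.047,0.16,0],[0,0,0.18]],[[-0.06,0.205,0],[0,0,0.24]]]' >/dev/null
python3 - <<'E'
from h import *
goal([.512,-.2825,.19],np.radians(-11.7))
E
```

```text
shift [-0.0085  0.2648  0.0239] turn [-2.000e-04 -3.000e-04  2.242e-01] yaw now 1.14
```

```bash

python3 -m jog '[[[-0.002,0.045,0.004],[0,0,0.05]],[[-0.004,0.09,0.008],[0,0,0.1]],[[-0.006,0.135,0.013],[0,0,0.15]],[[-0.007,0.18,0.018],[0,0,0.2]],[[-0.008,0.215,0.022],[0,0,0.224]]]' >/dev/null
python3 -m jog '[[[0,0.02,0],[0,0,0]],[[0,0.035,0],[0,0,0]],[[0,0.035,0],[0,0,0]],[[0,0.035,0],[0,0,0]],[[0,0.035,0],[0,0,0]]]' >/dev/null
python3 - <<'E'
from h import *
goal([.512,-.2825,.056],np.radians(-11.7))
E
```

```text
shift [0.0106 0.016  0.1359] turn [-0.0005 -0.0001  0.0026] yaw now -11.55
```

```bash

python3 -m jog '[[[0.011,0.016,0.03],[0,0,0]],[[0.011,0.016,0.07],[0,0,0]],[[0.011,0.016,0.11],[0,0,0]],[[0.011,0.016,0.13],[0,0,0]],[[0.011,0.016,0.136],[0,0,0]]]' >/dev/null
python3 -m jog '[[[0,0,0],[0,0,0]],[[0,0,0],[0,0,0]],[[0,0,0],[0,0,0]],[[0,0,0],[0,0,0]],[[0,0,0],[0,0,0]]]' >/dev/null
python3 - <<'E'
from h import *
st();goal([.512,-.2825,.046],np.radians(-11.7))
E
```

```text
t 32.5 jig xyz mm [-163.09 -489.62   57.11] F jig [-0.07  0.01 -3.17] tau [ 0.029 -0.031 -0.006] dyaw -26.53 grip 119.0
shift [-0.0009 -0.0015  0.0111] turn [ 0.0008 -0.0017  0.0012] yaw now -11.63
```

```bash

python3 -m jog '[[[0,0,0.003],[0,0,0]],[[0,0,0.006],[0,0,0]],[[0,0,0.009],[0,0,0]],[[0,0,0.009],[0,0,0]],[[0,0,0.009],[0,0,0]]]' >/dev/null;python3 st.py
for i in 1 2 3 4; do python3 -m jog '[[[0,0,0.0006],[0,0,0]],[[0,0,0.0006],[0,0,0]],[[0,0,0.0006],[0,0,0]]]' >/dev/null;python3 st.py; done
```

```text
t 33.0 jig xyz mm [-163.66 -488.92   46.65] F jig [ 0.28 -0.27 -2.76] tau [-0.052  0.015 -0.018] dyaw -26.53 grip 119.0
t 33.3 jig xyz mm [-163.53 -489.03   46.32] F jig [ 0.14  0.34 -3.04] tau [ 0.005 -0.004  0.051] dyaw -26.53 grip 119.0
t 33.6 jig xyz mm [-163.48 -489.17   46.22] F jig [-2.37  3.1   1.52] tau [0.367 0.209 0.039] dyaw -26.52 grip 120.0
t 33.9 jig xyz mm [-163.49 -489.27   46.18] F jig [-2.59  1.77  5.06] tau [0.568 0.453 0.018] dyaw -26.52 grip 120.0
t 34.2 jig xyz mm [-163.46 -489.27   46.18] F jig [-5.22  4.1   8.58] tau [0.811 0.606 0.041] dyaw -26.52 grip 121.0
```

Seated on the mat. Release and rise.

```bash

python3 -m jog '[[[0,0,-0.0012],[0,0,0]],[[0,0,-0.0012],[0,0,0]],[[0,0,-0.0012],[0,0,0]]]' >/dev/null;python3 st.py
python3 -m jog '[[[0,0,0],[0,0,0]],[[0,0,0],[0,0,0]],[[0,0,0],[0,0,0]],[[0,0,0],[0,0,0]],[[0,0,0],[0,0,0]]]' 0.6 20
python3 -m jog '[[[0,0,0],[0,0,0]],[[0,0,0],[0,0,0]],[[0,0,0],[0,0,0]],[[0,0,0],[0,0,0]],[[0,0,0],[0,0,0]]]'
python3 -m jog '[[[0,0,-0.02],[0,0,0]],[[0,0,-0.05],[0,0,0]],[[0,0,-0.09],[0,0,0]],[[0,0,-0.13],[0,0,0]],[[0,0,-0.15],[0,0,0]]]' >/dev/null
python3 -m jog '[[[0,0,0],[0,0,0]],[[0,0,0],[0,0,0]],[[0,0,0],[0,0,0]],[[0,0,0],[0,0,0]],[[0,0,0],[0,0,0]]]'
python3 - <<'E'
from h import *
c=shot('wrist','w6.png'); t=shot('top','t6.png')
o=np.hstack([c['im'][40:270,180:500],t['im'][190:310,170:285].repeat(2,0).repeat(2,1)[:230]])
cv2.imwrite('pics/w6z.png',cv2.resize(o,None,fx=1.4,fy=1.4))
E
```

```text
t 34.5 jig xyz mm [-163.34 -489.37   46.18] F jig [-0.93  0.46  3.5 ] tau [0.286 0.248 0.032] dyaw -26.53 grip 120.0
t: 35.0
tool_pos: [0.512, -0.2837, 0.0457]
tool_rot: [-3.125, 0.318, 0.0]
contact_force: [-0.3, 1.0, -0.4]
opening: 0.0514
grip_force: 0.0
t: 35.5
tool_pos: [0.5119, -0.2837, 0.0458]
tool_rot: [3.125, -0.318, 0.0]
contact_force: [-0.3, -0.2, 0.4]
opening: 0.0512
grip_force: 0.0
t: 36.5
tool_pos: [0.5113, -0.2833, 0.1941]
tool_rot: [-3.124, 0.318, 0.004]
contact_force: [-0.0, 0.9, 0.2]
opening: 0.0511
grip_force: 0.0
```

View pics/w6z.png

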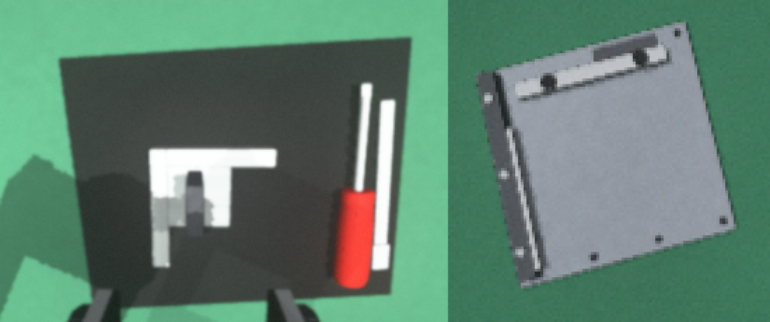

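The picture shows the square lying flat on the mat, with its corner at about pixel (287, 146). The screwdriver and tweezers look unmoved, and the side plate sits against its fence.

```bash
python3 -c "
from h import *
print(job.finish_job())"
```

```text
the job is handed in; nothing more can be done
None
```

I've handed the job in: the side plate is home against its fence, the faces were held at about 10–11 N each for over two seconds by wrist force (a little of that may be drag), and the square is back flat on its place on the mat and released, with nothing else visibly moved.

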